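Snap the split clip onto the gear spindle

TASK

Take the fork tool from its rest and use it to push the split clip sideways across the gear face into the groove of the spindle until it snaps in. Then keep the fork leaning on the clip with a light, steady push of about 6 to 14 N for a second to be sure it is fully home, never ramming it, and finally lay the fork tool back in its rest. Touch the clip with the fork only, and leave the other things on the bench where they are.

Things in the scene. Friction and masses are not known exactly. Their poses are not given: they have to be found in the camera images.
- gear_unit: housing of the fixed gear unit; origin under its middle at the work surface, z up. Base plate 104 x 84 x 10 mm, grey housing 62 x 62 mm to z = 43 mm. On it a brass gear 109 mm across, flat top face at z = 55 mm, and its upright steel spindle: groove 16 mm in diameter from z = 55 to 64 mm, then a head 21 mm in diameter to z = 82 mm. The clip lies on it on the -x side. A rack of pliers stands to the right (world y < -0.12).
- spindle_seat (a point): nominal place of the seated clip's centre: 3 mm above the gear face, on the axis of the housing. Gear and spindle sit on a locked adjusting slide: the true spindle axis lies up to 5 mm off this point along the unit's +x or -x, unmeasured and fixed for the run, so the clip's seat must be felt. Axes as the unit's.
- clip_left (a joint): spring angle (rad) of the clip's left (+y) arm: 0 shut, 0.06 to 0.08 as its bump passes the groove, 0 again once snapped in. Pushed on, the clip meets the spindle 14 mm short of its seat; the push rises to some 4 to 9 N, falls to 0 as the bumps snap past, 6 to 8 mm short, then rises like a wall (4 to 10 N per mm) when its back meets the spindle, 0.5 to 1.5 mm past. Over 20 N bends it.
- clip_right (a joint): the same for the clip's right arm
- clip_centre (a point): pocket centre, half-way up, of the loose U-shaped steel clip (6 mm thick, 28 mm wide, 30 g), lying flat. x points out of its mouth, to the spindle. Flat back face 26 mm wide at x = -15.5 mm, in its middle a round tail 7 mm wide; two sprung arms reach to x = +10.5 mm and end in round bumps 12 mm apart, which must spread over the 16 mm groove.
- clip_tail (a point): rearmost point of the clip's tail, 21.5 mm behind clip_centre
- fork_handle (a point): centre of the loose fork tool's wooden handle (120 mm long in x, 14 mm wide in y, 18 mm high in z; about 80 g). x points to the fork: flat, two-pronged, 6 mm thick, 26 mm wide, level with the handle's centre. The gap of 13 mm between the prongs takes the clip's tail, so the round prong ends bear on its flat back. Grasp across the width at the middle, between the cradles.
- fork_tip (a point): point midway between the ends of the two prongs, 116 mm ahead of fork_handle. With the prongs bearing on the clip's back it lies 15.5 mm behind clip_centre.
- tool_rest: fixed black rest, 112 x 52 mm, 54 mm high, base plate 6 mm thick; origin under its middle on the work surface. Two cradles 8 mm thick at x = -47 and +47 mm with slots 20 mm wide, flared at the top, open upward, floor at z = 36 mm. The tool lies along x, fork on the +x side.
- rest_cradle (a point): where the centre of the handle lies when the tool is in its rest, 45 mm above the work surface; axes as the rest's
- parts_dish: blue parts dish, 101 mm across, 16 mm high (bystander)
- hammer: small hammer, 64 x 134 x 20 mm (bystander)
- case_ring_1: brass watch-case ring, 44 x 48 x 6 mm (bystander)
- movement: round watch movement, 41 mm across, 9 mm high (bystander)
- tweezers_0: black tweezers, 13 x 122 x 9 mm (bystander)

How it is judged:
On the way, in this order (a step that is already met when the one before it is completed fails the run):
1. the fork tool is lifted out of its rest (z of fork_handle in the frame of tool_rest above 0.06 m), for 0.1 s.
2. the clip has snapped into the groove and the fork leans on it with 4 to 16 N (x of clip_centre in the frame of gear_unit between -0.0065 and 0.0075 m and y of clip_centre in the frame of gear_unit between -0.003 and 0.003 m and z of clip_centre in the frame of gear_unit between 0.055 and 0.064 m and value of joint each of clip_left, clip_right below 0.02 rad and contact force between fork_tool and clip between 4 and 16 N), for 0.4 s.
At the end, for the whole second after the job is handed in: The clip sits in the groove, arms shut (below 0.02 rad), in the unit's frame its centre at x -6.5 to 7.5, y within 3, z 55 to 64 mm; the fork tool lies in its rest (handle centre within 25 mm of rest_cradle in plan, 38 to 52 mm high, within 10 degrees of its length either way round); both still (x of clip_centre in the frame of gear_unit between -0.0065 and 0.0075 m and y of clip_centre in the frame of gear_unit between -0.003 and 0.003 m and z of clip_centre in the frame of gear_unit between 0.055 and 0.064 m and value of joint each of clip_left, clip_right below 0.02 rad and contact force between fork_tool and clip below 0.1 N and horizontal distance between fork_handle and rest_cradle below 0.025 m and z of fork_handle in the frame of tool_rest between 0.038 and 0.052 m and angle between the x axis of fork_handle and the x axis of tool_rest, either way round below 0.17 rad and linear speed of each of fork_tool, clip below 0.02 m/s); the robot touches nothing.
It fails at once if the clip is rammed: the fork pushes on it with more than 20 N (contact force between fork_tool and clip above 20 N).
It fails at once if the gripper touches the clip (contact force between the fingers and clip above 0.3 N).
It fails at once if a bystander is moved by more than 20 mm (distance of any of parts_dish, hammer, case_ring_1, movement, tweezers_0 from where it was at the start of the episode above 0.02 m).
It also fails if it takes over 67 s, if anything falls off the work surface, if the arm or the gripper's body presses on something with over 40 N, if the wrist force passes 120 N, or if a joint passes its speed limit or range.

ROBOT

A 6-joint arm with a two-finger parallel gripper is mounted at the origin on a cart in front of the work surface, level with it; the furniture and walls round the work are solid. World frame = base frame: x ahead of the robot, y to its left, z up, the work surface at z = 0. Lengths are in m, angles in rad, forces in N, time in s.
With the tool pointing down it reaches from about 0.425 to 1.125 m from the base axis. Payload 14.9 kg.
Tool frame: the origin (TCP) lies at the very end of the fingers, on their centre line; the grasp point (between the pads) lies 19 mm behind it; z points along the fingers, y is the line along which they close (so a half turn about z gives the same grasp; the last joint's range is limited). The gripper opens to 91 mm and grips with 3 to 60 N. Pads are 32 mm wide; open, the fingers measure 118 mm over their backs; the gripper's body (76 mm by 178 mm) begins 60 mm behind the grasp point.
Start: joints at [-0.033, 0.379, 1.734, -0, 1.028, -0.033], TCP at [0.7, -0, 0.181] pointing down, gripper open.
Joint ranges: [-2.77, 2.77], [-0.74, 2.19], [0, 2.66], [-1.06, 4.2], [0.31, 2.87], [-3.08, 3.08]. Speed limits (rad/s): [1.89, 1.89, 2.39, 3.14, 3.14, 3.14].

INTERFACE

Orientations are given as a 3x3 rotation matrix whose columns are the frame's x, y, z axes.
In Python, from workcell import arm gives the robot as it stands.
- The arm moves only by the tool move_arm, never from a script. Its argument "targets" is a list of rows, each a list of 3 entries, a list of its own where there are three numbers: the turn, a rotation vector about the tool's x, y, z in units of 6 degrees (1.0 is 6 degrees), then the shift along the tool's x, y, z in units of 40 mm (1.0 is 40 mm), then the opening, from 0 (shut) to 1 (fully open). A call has 1 to 20 rows; each row shifts and turns the commanded pose from where the row before left it, along the tool's axes as they then stand; what a row does not reach is not made up. A row lasts 1/10 s, in which the tool goes at most 50 mm and 8.59 degrees, less where a joint would pass 70% of its speed; a pose out of reach is approached as far as the arm can. A call is refused whole if a number of a shift passes 1 or a number of a turn 1, either way. A call with a gripper value outside its range is refused whole. The fingers move at their own pace and stop on an object; "grip_force" is the grip in N (left out, the last holds). Time passes only in rows, so rows that do not move let the fingers close. It gives the time, the measured TCP pose, the force, the opening and the grip force at its end, in the units of the state.
- arm.read_state(): the state, without advancing time (a new reading comes with each control period).
- arm.capture(name): name is "scene" or "side" or "wrist"; returns a dict with "pixels" (384x512x3 uint8, blue, green, red), "intrinsics" (3x3 intrinsics, pixels), "k1" (the pictures are not rectified: a ray, as slopes to the right and down, at radius r is drawn at 1 + k1 r^2 times it, then the intrinsics apply), "extrinsics" (4x4, takes a point from world to camera coordinates). Camera axes: x right, y up, looking along -z (the intrinsics and any distortion apply to the point x, -y, -z); pixel columns grow to the right and rows downward; lengths in m; the calibration is good to about 2 mm. A picture is of the moment at which its call begins. There is no depth.
- arm.finish_job(): hands the job in; it is judged then, once.
The state is a dict: "t": time; "joint_positions": joint angles; "qvel": joint speeds; "effort": joint torques, N m; "tcp_pos": TCP position; "tcp_rot": TCP orientation; "contact_force": force on the tool from outside, world axes, zero at the start; "moment": the same for the moment, N m; "grip_width": opening from 0.0 (shut) to 1.0 (fully open); "finger_force": force on a finger pad.
Only numpy, scipy, OpenCV 4.12 (cv2) and the standard library are available. Lean on these libraries where they do the work, as an engineer would, in place of code of your own. Each camera call takes 0.05 s, during which the arm holds its last target. There are 200 camera calls.

## Working session

There is one attempt and no reset: what is moved stays moved. The work goes in short steps, Python scripts to look and compute and a tool call to move; the robot and the scene stay as the last step left them, time stands still between calls to the robot, and variables do not carry over. Pictures are saved under pics/ and viewed, at most 10 in all, crops included, and the job is handed in when it is done.

Besides the shell and the picture viewer there is one more tool, called after "Emit:" as name([rows], argument=value, ...), one row to a line, values as JSON. move_arm: Moves the arm, as the interface text tells. Its arguments: {"type":"object","properties":{"targets":{"type":"array","items":{"type":"array"}},"grip_force":{"type":"number"}},"required":["targets"]}

```bash
mkdir -p pics; cat > h.py <<'E'
import numpy as np, cv2
from workcell import arm
def cap(n,f=None):
    c=arm.capture(n)
    if f: cv2.imwrite('pics/'+f,np.asarray(c['pixels']))
    return c
def ray(c,u,v):
    K=np.array(c['intrinsics'],float);E=np.array(c['extrinsics'])
    k=float(np.ravel(c['k1'])[0])
    p=cv2.undistortPoints(np.array([[[u,v]]],float),K,np.array([k,0,0,0.]))[0,0]
    R=E[:3,:3];o=-R.T@E[:3,3]
    d=R.T@np.array([p[0],-p[1],-1.]);return o,d/np.linalg.norm(d)
def onz(c,u,v,z):
    o,d=ray(c,u,v);return o+d*(z-o[2])/d[2]
def proj(c,P):
    K=np.array(c['intrinsics'],float);E=np.array(c['extrinsics']);k=float(np.ravel(c['k1'])[0])
    q=E[:3,:3]@np.array(P)+E[:3,3];x=np.array([q[0],-q[1]])/-q[2];x=x*(1+k*(x@x))
    return K[0,0]*x[0]+K[0,2],K[1,1]*x[1]+K[1,2]
E
python3 - <<'E'
from h import *
a=cap('scene','scene.png');b=cap('side','side.png');w=cap('wrist','wrist.png')
for c in (a,b,w):
    E=np.array(c['extrinsics']);print((-E[:3,:3].T@E[:3,3]).round(3),(-E[2,:3]).round(3),c['k1'],np.array(c['intrinsics'])[0,0])
print(arm.read_state())
E
```

```text
[0.179 1.033 0.724] [ 0.354 -0.703 -0.616] -0.003390900081330107 416.9877226375666
[0.405 1.065 0.43 ] [ 0.172 -0.91  -0.377] -0.017229921141915856 400.7828946088491
[0.7   0.077 0.385] [ 0.    -0.272 -0.962] 0.009627402351081839 302.7035811535837
{'t': 0.15, 'joint_positions': array([-3.32810098e-02,  3.79300699e-01,  1.73462140e+00,  1.10360366e-05,
        1.02849821e+00, -3.33163670e-02]), 'qvel': array([-0.00084813, -0.00207325, -0.00191152, -0.00016744,  0.00186311,
        0.00099813]), 'effort': array([-6.05650021e-04, -7.64114213e+01, -4.34656477e+01,  6.51094434e-02,
        4.09642188e-02, -4.73684588e-05]), 'tcp_pos': array([6.99685091e-01, 2.09323592e-05, 1.80842632e-01]), 'tcp_rot': array([[-2.96422144e-05,  9.99999658e-01, -8.26883667e-04],
       [ 9.99999999e-01,  2.96728089e-05,  3.69875657e-05],
       [ 3.70120890e-05, -8.26882570e-04, -9.99999657e-01]]), 'contact_force': array([ 0.8997991 , -0.45991297,  0.19117086]), 'moment': array([-0.02498817, -0.03127832, -0.0197123 ]), 'finger_force': 0.0, 'grip_width': 0.9968242230632801}
```

View pics/scene.png

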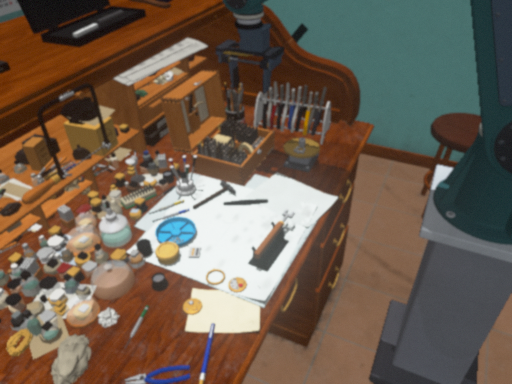

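View pics/side.png

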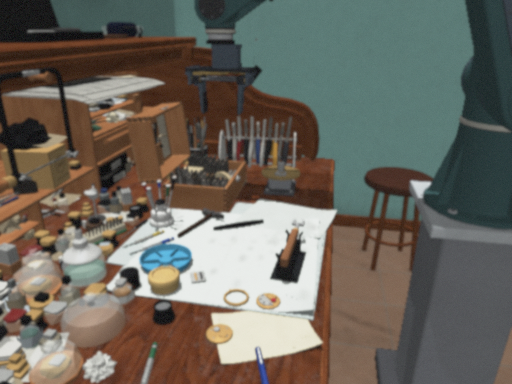

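View pics/wrist.png

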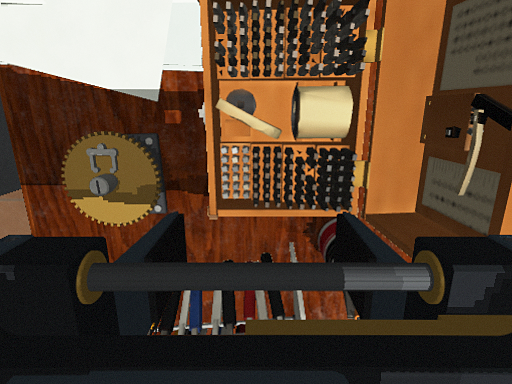

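The wrist picture shows the gear near (112,178), with the clip (102,158) above the spindle head (100,186). The scene and side pictures show the tool in its rest at about (268,240) and (290,255), fork end away from the camera. Next I'll triangulate these and enlarge them.

```bash
python3 - <<'E'
from h import *
a=cap('scene');b=cap('side');w=cap('wrist')
def tri(u,v):
    o1,d1=ray(a,*u);o2,d2=ray(b,*v)
    s=np.linalg.lstsq(np.c_[d1,-d2],o2-o1,rcond=None)[0];p,q=o1+s[0]*d1,o2+s[1]*d2
    return ((p+q)/2).round(3),np.linalg.norm(p-q).round(4)
print('rest',tri((268,240),(290,250)),onz(a,268,240,.045),onz(b,290,250,.045))
print('gear',onz(w,112,178,.055),'head',onz(w,100,186,.082),'clip',onz(w,102,158,.058))
print('dish',onz(a,176,231,.01),'hammer',onz(a,213,196,.01),'ring',onz(a,215,277,.01),'mov',onz(a,237,285,.01),'tw',onz(a,246,202,.01))
I=[cv2.resize(np.asarray(c['pixels'])[y:y+75,x:x+100],(400,300),interpolation=cv2.INTER_CUBIC) for c,x,y in((a,230,195),(b,245,210),(a,260,115),(w,60,130))]
# order: scene rest, side rest, scene gear, wrist gear
cv2.imwrite('pics/m1.png',np.vstack([np.hstack(I[:2]),np.hstack(I[2:])]))
E
```

```text
rest (array([0.464, 0.393, 0.037]), np.float64(0.0042)) [0.46260996 0.39886095 0.045     ] [0.460735  0.4091203 0.045    ]
gear [5.35336501e-01 5.22558889e-04 5.50000000e-02] head [ 0.53537252 -0.00171747  0.082     ] clip [0.52900851 0.02344236 0.058     ]
dish [0.70025048 0.43280677 0.01      ] hammer [0.68662961 0.27135416 0.01      ] ring [0.53640699 0.52168822 0.01      ] mov [0.48156192 0.52118782 0.01      ] tw [0.59145291 0.25722953 0.01      ]
```

View pics/m1.png

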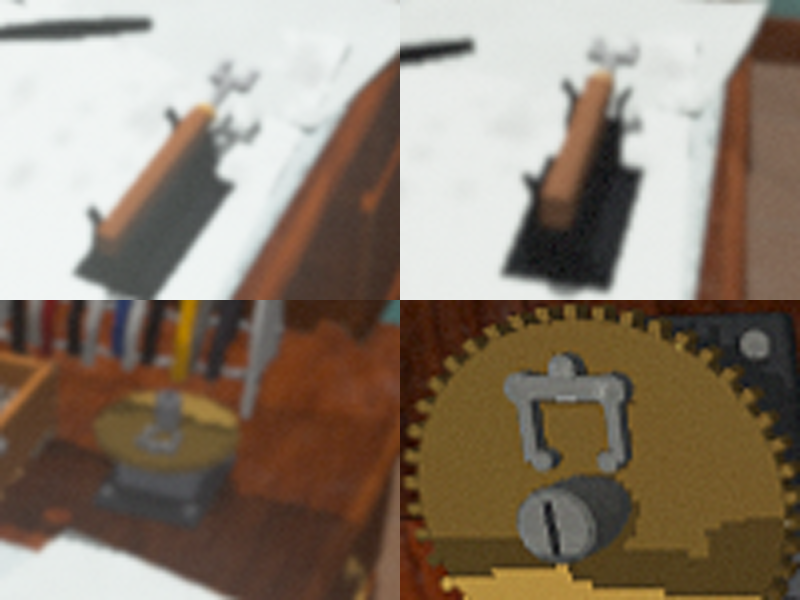

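The enlargements show the fork's prongs toward world -y, and the clip square on the gear face at +y from the spindle with its mouth toward -y. I'll move the wrist camera over the rest.

Emit:
move_arm([
  [[0,0,0],[0.9,-0.5,-0.1],1],
  [[0,0,0],[0.9,-0.5,-0.1],1],
  [[0,0,0],[0.9,-0.5,-0.1],1],
  [[0,0,0],[0.9,-0.5,-0.1],1],
  [[0,0,0],[0.9,-0.5,-0.1],1],
  [[0,0,0],[0.9,-0.5,-0.1],1],
  [[0,0,0],[0.9,-0.5,-0.1],1],
  [[0,0,0],[0.9,-0.5,-0.1],1],
  [[0,0,0],[0.9,-0.5,-0.1],1],
  [[0,0,0],[0.9,-0.5,-0.1],1],
  [[0,0,0],[0,0,0],1],
  [[0,0,0],[0,0,0],1],
])

```text
t: 1.5
tcp_pos: [0.4996, 0.3605, 0.2214]
tcp_rot: [[-0.002, 1.0, 0.0], [1.0, 0.002, -0.0], [-0.0, 0.0, -1.0]]
contact_force: [-0.4, -0.4, 0.0]
grip_width: 1.0
finger_force: 0.0
```

```bash
python3 - <<'E'
from h import *
w=cap('wrist');cv2.imwrite('pics/w2.png',cv2.resize(np.asarray(w['pixels']),(800,600),interpolation=cv2.INTER_CUBIC))
np.savez('w2.npz',**{k:np.array(w[k]) for k in w});print(arm.read_state()['tcp_pos'])
E
```

```text
[0.49999617 0.3598184  0.22121817]
```

View pics/w2.png

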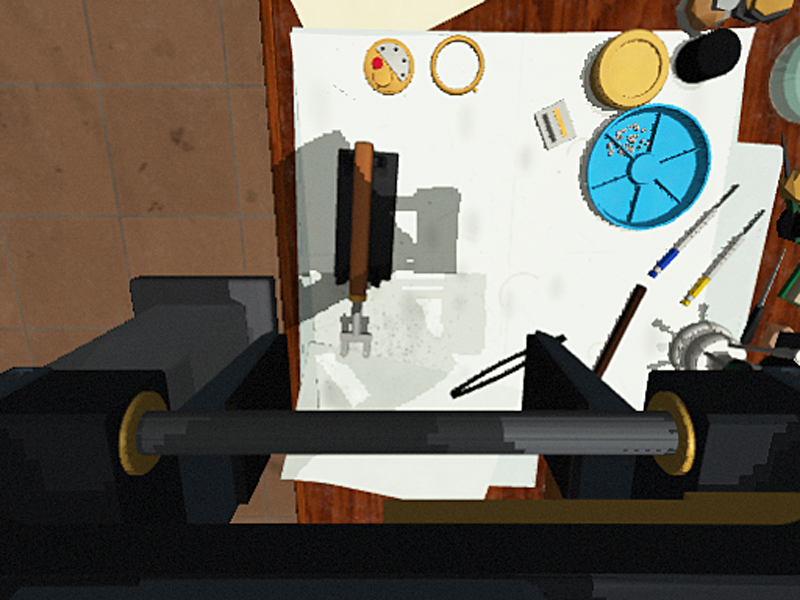

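The picture shows the handle from (363,143) to (357,297), the fork tips near (354,357), and the black base at x 338–395. I'll measure with masks.

```bash
cat > m.py <<'E'
from h import *
def pca(c,m,z):
    v,u=np.nonzero(m);P=np.array([onz(c,x,y,z)[:2] for x,y in zip(u,v)])
    r=cv2.minAreaRect(P.astype(np.float32)*1000);return P,r
E
python3 - <<'E'
from m import *
w=dict(np.load('w2.npz'));im=w['pixels'];hsv=cv2.cvtColor(im,cv2.COLOR_BGR2HSV)
m=cv2.inRange(hsv,(2,90,50),(16,255,220));k=np.zeros_like(m);k[88:192,216:245]=255;m&=k
m=cv2.morphologyEx(m,cv2.MORPH_OPEN,np.ones((3,3)))
P,r=pca(w,m,.054);print('handle',len(P),r)
b=cv2.inRange(im,(0,0,0),(70,45,45));k[:]=0;k[88:192,205:262]=255
P,r=pca(w,b&k,.006);print('base',len(P),r)
f=cv2.inRange(hsv,(0,0,60),(179,60,190));k[:]=0;k[185:232,214:242]=255
v,u=np.nonzero(f&k);print(u.min(),u.max(),v.min(),v.max())
for p in((345,357),(367,354),(355,305),(362,143),(357,297)):print(p,onz(w,p[0]/1.5625,p[1]/1.5625,.048).round(4))
E
```

```text
handle 1110 ((464.277099609375, 396.82989501953125), (117.64178466796875, 14.031394958496094), 85.6993408203125)
base 1943 ((463.7828063964844, 389.11248779296875), (123.75183868408203, 50.970829010009766), 85.8895034790039)
214 237 185 228
(345, 357) [0.4479 0.2808 0.048 ]
(367, 354) [0.4668 0.2835 0.048 ]
(355, 305) [0.4578 0.3272 0.048 ]
(362, 143) [0.4667 0.4549 0.048 ]
(357, 297) [0.4596 0.3341 0.048 ]
```

Handle length, width and tip agree with the given sizes: centre (0.464, 0.396), axis turned 4.3° from -y. Go to it and down with the fingers half open.

Emit:
move_arm([
  [[0,0,0],[0.45,-0.45,0],0.6],
  [[0,0,0],[0.45,-0.45,0],0.6],
  [[0,0,0.36],[0,0,0.3],0.5],
  [[0,0,0.36],[0,0,0.6],0.5],
  [[0,0,0],[0,0,1],0.5],
  [[0,0,0],[0,0,1],0.5],
  [[0,0,0],[0,0,0.6],0.5],
  [[0,0,0],[0,0,0.3],0.5],
  [[0,0,0],[0,0,0],0.5],
  [[0,0,0],[0,0,0],0.5],
])

```text
t: 2.55
tcp_pos: [0.4649, 0.396, 0.0703]
tcp_rot: [[0.076, 0.997, 0.001], [0.997, -0.076, 0.001], [0.001, 0.001, -1.0]]
contact_force: [-0.1, 0.2, 0.9]
grip_width: 0.501
finger_force: 0.0
```

```bash
python3 - <<'E'
from m import *
s=arm.read_state();print(s['tcp_pos'],s['tcp_rot'])
w=cap('wrist');cv2.imwrite('pics/w3.png',np.asarray(w['pixels']))
E
```

```text
[0.46490111 0.39603506 0.07034783] [[ 7.59660073e-02  9.97110056e-01  8.37398534e-04]
 [ 9.97110165e-01 -7.59665480e-02  6.33910311e-04]
 [ 6.95692621e-04  7.86822955e-04 -9.99999448e-01]]
```

View pics/w3.png

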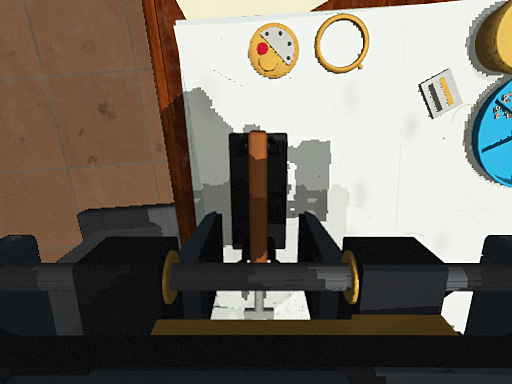

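The picture shows the handle (259) midway between the fingers (215, 305), parallel to them. Descend and close.

Emit:
move_arm([
  [[0,0,0],[0,0,0.6],0.5],
  [[0,0,0],[0,0,0.5],0.5],
  [[0,0,0],[0,0,0],0.5],
  [[0,0,0],[0,0,0],0],
  [[0,0,0],[0,0,0],0],
  [[0,0,0],[0,0,0],0],
  [[0,0,0],[0,0,0],0],
  [[0,0,0],[0,0,0],0],
  [[0,0,0],[0,0,0],0],
  [[0,0,0],[0,0,0],0],
], grip_force=45)

```text
t: 3.6
tcp_pos: [0.464, 0.396, 0.0254]
tcp_rot: [[0.075, 0.997, -0.0], [0.997, -0.075, 0.0], [0.0, -0.0, -1.0]]
contact_force: [0.2, -0.1, 1.1]
grip_width: 0.004
finger_force: 0.0
```

```bash
python3 - <<'E'
from m import *
s=arm.read_state();print(s['grip_width'],s['finger_force'])
w=cap('wrist');b=cap('side');a=cap('scene')
I=[cv2.resize(np.asarray(w['pixels'])[100:350,130:390],(400,400)),cv2.resize(np.asarray(b['pixels'])[170:290,230:350],(400,400),interpolation=cv2.INTER_CUBIC)]
cv2.imwrite('pics/w4.png',np.hstack(I))
E
```

```text
0.0035834777227325026 0.0
```

View pics/w4.png

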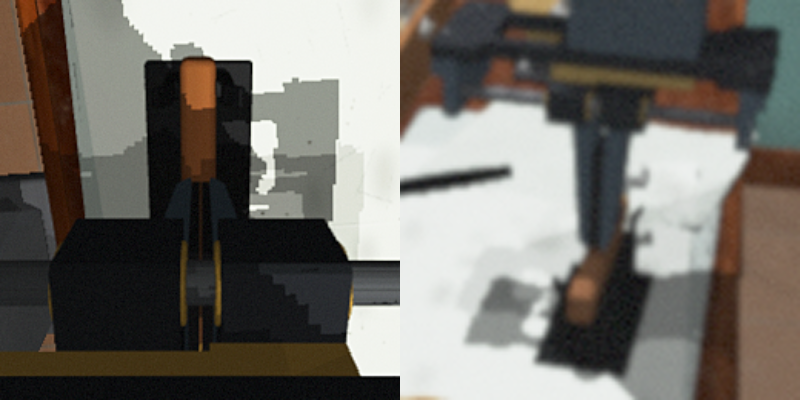

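```bash
python3 - <<'E'
from m import *
b=cap('side');a=cap('scene');w=cap('wrist')
for P in((.464,.396,.0254),(.464,.396,.054),(.464,.396,.07),(.4685,.455,.054),(.4595,.336,.054),(.456,.281,.045)):print(P,*[np.round(proj(c,P),1) for c in(a,b,w)])
I=[]
for c,x,y in((a,240,190),(b,255,185)):
    im=np.asarray(c['pixels']).copy()
    I.append(cv2.resize(im[y:y+80,x:x+65],(400,492),interpolation=cv2.INTER_CUBIC))
cv2.imwrite('pics/w5.png',np.hstack(I))
E
```

```text
(0.464, 0.396, 0.0254) [267.9 245. ] [288.6 255.3] [259.3 218.2]
(0.464, 0.396, 0.054) [268.  236.2] [289.2 242.2] [259.3 234.3]
(0.464, 0.396, 0.07) [268.  231.1] [289.6 234.8] [259.3 245.6]
(0.4685, 0.455, 0.054) [255.2 252.5] [283.  258.2] [259.3 138.8]
(0.4595, 0.336, 0.054) [279.9 221. ] [294.7 228.1] [259.4 316.3]
(0.456, 0.281, 0.045) [289.7 210.7] [298.6 220.5] [260.3 370.6]
```

View pics/w5.png

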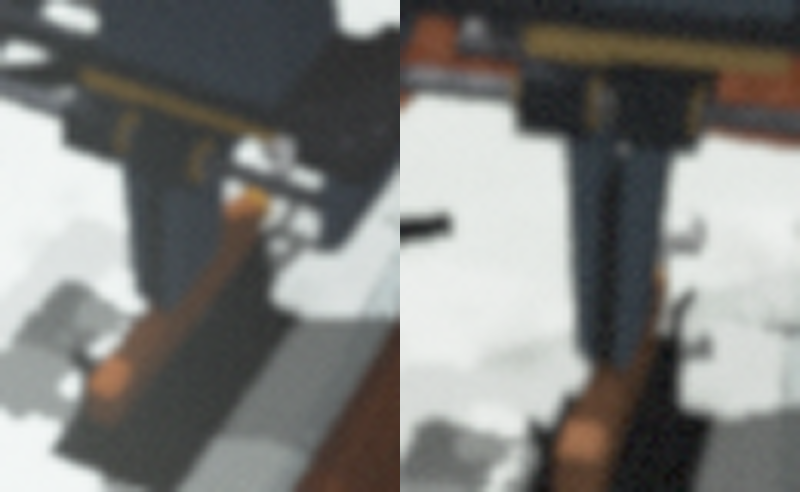

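The enlargement shows the fingertips ending near side pixel (288,244), on the handle's top edge, with the fingers shut. I'll open again and find the tips by differencing pictures, before and after opening.

```bash
python3 - <<'E'
from m import *
np.savez('shut.npz',a=np.asarray(cap('scene')['pixels']),b=np.asarray(cap('side')['pixels']),w=np.asarray(cap('wrist')['pixels']))
E
```

Emit:
move_arm([
  [[0,0,0],[0,0,0],0.5],
  [[0,0,0],[0,0,0],0.5],
  [[0,0,0],[0,0,0],0.5],
  [[0,0,0],[0,0,0],0.5],
  [[0,0,0],[0,0,0],0.5],
  [[0,0,0],[0,0,0],0.5],
])

```text
t: 4.65
tcp_pos: [0.464, 0.396, 0.0253]
tcp_rot: [[0.075, 0.997, 0.0], [0.997, -0.075, 0.0], [0.0, 0.0, -1.0]]
contact_force: [-0.7, -0.4, -0.1]
grip_width: 0.488
finger_force: 0.0
```

```bash
python3 - <<'E'
from m import *
s=np.load('shut.npz');st=arm.read_state();print(st['tcp_pos'],st['grip_width'])
C={'a':cap('scene'),'b':cap('side'),'w':cap('wrist')}
I=[]
for k,(x,y) in {'a':(235,180),'b':(255,180)}.items():
    n=np.asarray(C[k]['pixels']);d=cv2.absdiff(n,s[k]).max(2)>40
    for sgn in(-1,1):
        for dz in(.0254,):
            t=st['tcp_pos']+np.array([sgn*.023,0,0]);print(k,'expected tip',np.round(proj(C[k],t)))
    d[:y]=0;v,u=np.nonzero(d)
    print(k,{int(c):int(v[u==c].max()) for c in np.unique(u) if x<c<x+75})
    I.append(cv2.resize(n[y:y+80,x:x+65],(400,492),interpolation=cv2.INTER_CUBIC))
cv2.imwrite('pics/w6.png',np.hstack(I))
E
```

```text
[0.46400071 0.39600339 0.02534866] 0.4882726651605521
a expected tip [277. 248.]
a expected tip [259. 242.]
a {241: 210, 242: 211, 243: 211, 244: 211, 245: 212, 246: 212, 247: 212, 248: 213, 249: 259, 250: 212, 251: 219, 252: 228, 253: 234, 254: 235, 255: 236, 256: 235, 257: 235, 258: 234, 259: 233, 260: 230, 261: 235, 262: 237, 263: 238, 264: 238, 265: 238, 266: 237, 267: 236, 268: 234, 269: 233, 270: 232, 271: 231, 272: 230, 273: 212, 274: 211, 276: 224, 277: 225, 278: 225, 279: 224, 280: 224, 281: 225, 282: 226, 283: 227, 284: 226, 285: 225, 286: 217, 287: 217}
b expected tip [301. 257.]
b expected tip [277. 254.]
b {260: 202, 261: 205, 262: 205, 263: 205, 264: 205, 265: 206, 266: 206, 267: 206, 268: 206, 269: 275, 270: 276, 271: 275, 272: 270, 273: 270, 274: 269, 275: 242, 276: 241, 277: 240, 278: 238, 279: 235, 280: 222, 281: 209, 282: 231, 283: 242, 284: 243, 285: 243, 286: 243, 287: 242, 288: 241, 289: 234, 290: 234, 291: 233, 292: 232, 293: 231, 294: 231, 295: 231, 296: 230, 297: 227, 298: 220, 299: 213, 300: 245, 301: 246, 302: 246, 303: 246, 304: 245, 305: 240, 306: 240, 307: 238, 308: 233, 309: 227, 310: 220, 311: 214, 312: 212, 313: 211, 314: 211, 315: 211, 316: 210, 317: 200, 318: 200}
```

View pics/w6.png

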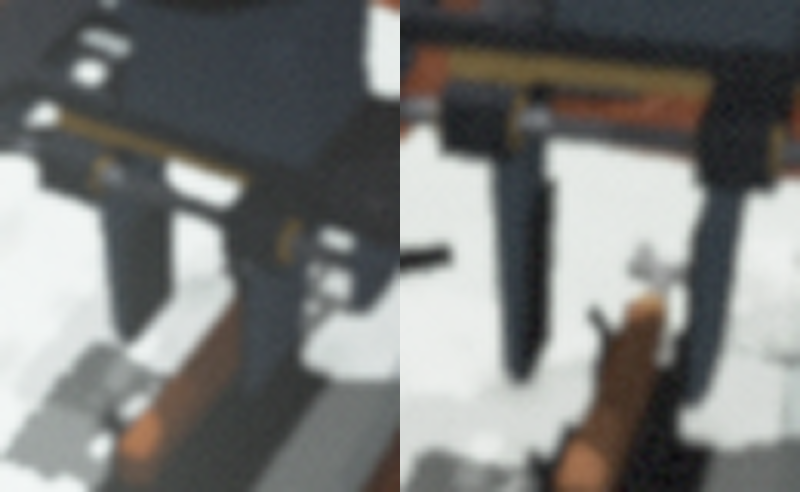

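The picture shows the left finger's tip at side (275,241) and scene (256,235), about 12 and 7 px above where the reported TCP projects. I'll triangulate.

```bash
python3 - <<'E'
from m import *
a=cap('scene');b=cap('side');w=cap('wrist')
def tri(u,v,c1=a,c2=b):
    o1,d1=ray(c1,*u);o2,d2=ray(c2,*v)
    s=np.linalg.lstsq(np.c_[d1,-d2],o2-o1,rcond=None)[0];p,q=o1+s[0]*d1,o2+s[1]*d2
    return ((p+q)/2).round(4),np.linalg.norm(p-q).round(4)
print('Ltip',tri((256,235),(275,241.5)),'R',tri((277,244),(303,245.5)))
s0=dict(np.load('w2.npz'))
# handle ends: scene end(+y) top; w2 top end
W=s0
sc=cv2.imread('pics/scene.png')
for n,u,v in (('+y end',(255.5,252),(362/1.5625,143/1.5625)),('-y end',(281.5,222),(357/1.5625,297/1.5625))):
    print(n,'scene-w2',tri(u,v,a,W))
print('side-w2',tri((284.5,258),(362/1.5625,143/1.5625),b,W),tri((295,228.5),(357/1.5625,297/1.5625),b,W))
print('side+z', [onz(w,259,v,.0254) for v in (217,)])
n=np.asarray(w['pixels']);s=np.load('shut.npz');d=cv2.absdiff(n,s['w']).max(2)>40
v,u=np.nonzero(d)
print({int(c):int(v[u==c].min()) for c in np.unique(u)[::6]})
for sg in(-.023,.023):
  for z in(.0254,.05):
    for dy in (-.016,.016): print(sg,z,dy,np.round(proj(w,(.464+sg,.396+dy,z)),0))
E
```

```text
Ltip (array([0.4893, 0.4078, 0.0588]), np.float64(0.0012)) R (array([0.4354, 0.4129, 0.0582]), np.float64(0.0038))
+y end scene-w2 (array([0.4676, 0.4547, 0.0558]), np.float64(0.0005))
-y end scene-w2 (array([0.4582, 0.3331, 0.0481]), np.float64(0.0035))
side-w2 (array([0.4666, 0.4545, 0.0543]), np.float64(0.0013)) (array([0.4595, 0.3353, 0.0527]), np.float64(0.0013))
side+z [array([0.46385178, 0.39695331, 0.0254    ])]
{56: 334, 84: 257, 90: 252, 96: 247, 102: 243, 108: 237, 114: 238, 120: 237, 126: 237, 132: 237, 138: 237, 144: 237, 150: 162, 156: 237, 162: 39, 168: 237, 174: 237, 181: 240, 191: 193, 197: 191, 203: 190, 209: 190, 215: 189, 221: 214, 227: 237, 233: 290, 239: 303, 245: 291, 251: 213, 257: 214, 263: 167, 269: 167, 275: 3, 281: 290, 287: 290, 293: 175, 299: 150, 305: 211, 311: 190, 317: 194, 323: 226, 329: 234, 335: 237, 341: 237, 347: 236, 353: 236, 359: 236, 365: 65, 371: 237, 377: 237, 383: 237, 389: 5, 395: 237, 401: 237, 407: 237, 413: 237, 419: 242, 425: 247, 431: 252, 437: 257, 443: 262, 449: 324, 455: 90, 466: 86, 480: 81, 488: 99, 509: 129}
-0.023 0.0254 -0.016 [230. 241.]
-0.023 0.0254 0.016 [225. 199.]
-0.023 0.05 -0.016 [226. 257.]
-0.023 0.05 0.016 [221. 211.]
0.023 0.0254 -0.016 [292. 237.]
0.023 0.0254 0.016 [290. 195.]
0.023 0.05 -0.016 [296. 252.]
0.023 0.05 0.016 [294. 205.]
```

```bash
python3 - <<'E'
from m import *
def cp(c):
    E=np.array(c['extrinsics']);return -E[:3,:3].T@E[:3,3]
w=cap('wrist');s=arm.read_state();R=np.array(s['tcp_rot'])
print('now',R.T@(cp(w)-s['tcp_pos']),s['joint_positions'])
print('w2',cp(dict(np.load('w2.npz'))))
# handle top length/width in the present wrist view at z .054 (far part only)
im=np.asarray(w['pixels']);hsv=cv2.cvtColor(im,cv2.COLOR_BGR2HSV)
m=cv2.inRange(hsv,(2,90,40),(16,255,255));m[:, :235]=0;m[:,285:]=0;m[:125]=0;m[260:]=0
for v in (140,150,165,180,195,210,225,240):
    u=np.nonzero(m[v])[0]
    if len(u): print(v,u.min(),u.max(),onz(w,u.min()-.5,v,.054).round(4),onz(w,u.max()+.5,v,.054).round(4))
v,u=np.nonzero(m);print('top row',v.min(),onz(w,259,v.min(),.054))
# dark-finger pixel columns per row
for v in (170,180,190,200,205,210,215,220,230):
    d=(im[v].max(1)<90);print(v,''.join('#' if x else '.' for x in d[150:370:4]))
E
```

```text
now [ 0.07658007  0.00021725 -0.20416521] [6.68266764e-01 4.63378154e-01 1.96587112e+00 3.28770466e-05
 7.12328966e-01 7.43661157e-01]
w2 [0.49964856 0.43713207 0.42553679]
140 247 269 [0.4611 0.4549 0.054 ] [0.4743 0.4539 0.054 ]
150 247 269 [0.4606 0.4492 0.054 ] [0.4739 0.4482 0.054 ]
165 247 270 [0.4599 0.4404 0.054 ] [0.4739 0.4394 0.054 ]
180 248 269 [0.4597 0.4314 0.054 ] [0.4727 0.4304 0.054 ]
195 248 269 [0.4589 0.4221 0.054 ] [0.4721 0.4211 0.054 ]
210 248 269 [0.458  0.4126 0.054 ] [0.4715 0.4116 0.054 ]
225 249 269 [0.4578 0.4027 0.054 ] [0.4708 0.4018 0.054 ]
240 249 269 [0.4569 0.3927 0.054 ] [0.4701 0.3917 0.054 ]
top row 136 [0.46847016 0.45662817 0.054     ]
170 .######............########...######...................
180 .#######...........#########.#######...................
190 ..######...........########..#######...................
200 ..######...........########..#######...................
205 ..#######..........#########.#######...................
210 #########..........#################...................
215 ##.######.....######################.#####.............
220 #########....#####.#################.######............
230 #########..########.################.########..........
```

Three views agree: the fingertips are at z≈0.06, about 33 mm short of the reported TCP. The wrist camera's pose itself checks out against the handle. So I go 32 mm lower, then close.

Emit:
move_arm([
  [[0,0,0],[0,0,0.3],0.5],
  [[0,0,0],[0,0,0.3],0.5],
  [[0,0,0],[0,0,0.2],0.5],
  [[0,0,0],[0,0,0],0.5],
  [[0,0,0],[0,0,0],0],
  [[0,0,0],[0,0,0],0],
  [[0,0,0],[0,0,0],0],
  [[0,0,0],[0,0,0],0],
  [[0,0,0],[0,0,0],0],
  [[0,0,0],[0,0,0],0],
], grip_force=45)

```text
t: 6.0
tcp_pos: [0.4642, 0.3961, -0.0064]
tcp_rot: [[0.075, 0.997, 0.0], [0.997, -0.075, 0.0], [0.0, 0.0, -1.0]]
contact_force: [-0.4, -1.4, 4.5]
grip_width: 0.153
finger_force: 45.0
```

Gripped: 13.9 mm opening against a 14 mm handle, at 45 N. Lift out, and carry it to a viewpoint above the gear.

Emit:
move_arm([
  [[0,0,0],[0,0,-0.4],0],
  [[0,0,0],[0,0,-0.8],0],
  [[0,0,0],[0,0,-1],0],
  [[0,0,0],[0,0,-1],0],
  [[0,0,0],[-0.6,0.3,-0.3],0],
  [[0,0,0],[-0.9,0.3,-0.3],0],
  [[0,0,0],[-0.9,0.3,-0.3],0],
  [[0,0,0],[-0.9,0.3,-0.3],0],
  [[0,0,0],[-0.9,0.3,-0.3],0],
  [[0,0,0],[-0.9,0.3,-0.3],0],
  [[0,0,0],[-0.9,0.3,-0.3],0],
  [[0,0,0],[-0.9,0.3,-0.3],0],
  [[0,0,0],[-0.9,0.3,-0.3],0],
  [[0,0,0],[-0.9,0.3,-0.3],0],
  [[0,0,0],[0,0,-0.2],0],
  [[0,0,0],[0,0,0],0],
  [[0,0,0],[0,0,0],0],
])

```text
t: 7.7
tcp_pos: [0.557, 0.0406, 0.2495]
tcp_rot: [[0.075, 0.997, 0.0], [0.997, -0.075, 0.0], [0.0, 0.0, -1.0]]
contact_force: [-0.6, 0.0, -1.1]
grip_width: 0.153
finger_force: 45.0
```

```bash
python3 - <<'E'
from h import *
w=cap('wrist');np.savez('w7.npz',**{k:np.array(w[k]) for k in w})
im=np.asarray(w['pixels']);print(arm.read_state()['tcp_pos'])
g=[np.round(proj(w,P)) for P in((.535,0,.055),(.535,.055,.055),(.535,-.055,.055))];print(g)
u,v=g[0].astype(int);x0=max(u-70,0);y0=max(v-65,0);print(x0,y0)
cv2.imwrite('pics/w7.png',cv2.resize(im[y0:y0+110,x0:x0+140],(700,550),interpolation=cv2.INTER_CUBIC))
E
```

```text
[0.5568484  0.04077297 0.24907991]
[array([246., 197.]), array([242., 157.]), array([249., 234.])]
176 132
```

View pics/w7.png

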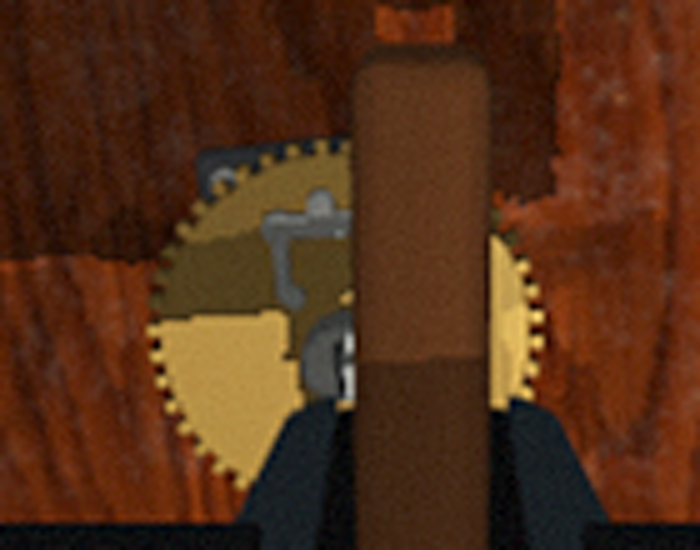

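The picture shows the clip's tail tip at crop (319,190), i.e. pixel (239.8,170), its left corner at (229.6,176) and left bump at (234.4,192). A base-plate screw is at (220,168), and the handle covers the rest. I'll combine this with the first picture.

```bash
python3 - <<'E'
from h import *
w7=dict(np.load('w7.npz'));s=arm.read_state();R=np.array(s['tcp_rot']);p=np.array(s['tcp_pos'])
E7=w7['extrinsics'];T=np.eye(4);T[:3,:3]=R;T[:3,3]=p
X=E7@T  # tool->cam
T0=np.eye(4);T0[:3,:3]=np.array([[0,1,-8.3e-4],[1,0,0],[0,-8.3e-4,-1]]);T0[:3,3]=[.69969,0,.18084]
w1=dict(w7);w1['extrinsics']=X@np.linalg.inv(T0)
im=cv2.imread('pics/wrist.png')
# refine in first picture: grey clip/head mask
hsv=cv2.cvtColor(im,cv2.COLOR_BGR2HSV)
m=cv2.inRange(hsv,(0,0,80),(179,60,255));m[:140]=0;m[205:]=0;m[:,:80]=0;m[:,125:]=0
n,l,st,ce=cv2.connectedComponentsWithStats(m)
for i in range(1,n):
    if st[i,4]>20: print(st[i],ce[i].round(1))
g=cv2.inRange(hsv,(15,80,60),(30,255,255));g[:125]=0;g[230:]=0;g[:,:55]=0;g[:,168:]=0
c=max(cv2.findContours(g,cv2.RETR_EXTERNAL,cv2.CHAIN_APPROX_NONE)[0],key=cv2.contourArea)[:,0]
P=np.array([onz(w1,u,v,.055)[:2] for u,v in c],np.float32)*1000;print('gear circle',cv2.minEnclosingCircle(P))
def o(n,c,u,v,z):print(n,onz(c,u,v,z)[:2].round(4))
print('--pic1');o('head',w1,99,186.2,.082);o('tailtip',w1,101.7,143.7,.058);o('tailctr',w1,101.7,146.2,.061);o('bumpL',w1,95.7,170,.061);o('bumpR',w1,112,171.2,.061);o('cornL',w1,89,152,.061);o('cornR',w1,115,152.5,.061)
o('screwTR',w1,148.7,141.2,.012);o('screwBR',w1,157,208,.012)
print('--w7');o('tailtip',w7,239.8,170,.058);o('cornL',w7,229.6,176,.061);o('bumpL',w7,234.4,192,.061);o('screwTL',w7,220,168,.012)
E
```

```text
[ 86 144  30  29 351] [101.5 156.1]
[ 89 177  20  18 241] [ 98.7 185.6]
gear circle ((534.4476928710938, -2.1060280799865723), 55.715171813964844)
--pic1
head [ 0.5343 -0.002 ]
tailtip [0.531  0.0388]
tailctr [0.5321 0.0365]
bumpL [0.5219 0.0107]
bumpR [0.5394 0.0094]
cornL [0.5177 0.0303]
cornR [0.5453 0.0298]
screwTR [0.5647 0.0366]
screwBR [ 0.5668 -0.0494]
--w7
tailtip [0.5307 0.039 ]
cornL [0.5167 0.0325]
bumpL [0.5209 0.0101]
screwTL [0.498  0.0351]
```

The two pictures agree within 1 mm. Spindle axis is at (0.5344, -0.002), tail tip at (0.531, 0.039), unit x along (0.023, -1). Next I go behind the clip, turn the fork parallel to the unit, and descend part-way.

Emit:
move_arm([
  [[0,0,0],[0.6,-0.2,0],0],
  [[0,0,0],[0.9,-0.3,0],0],
  [[0,0,0],[0.9,-0.3,0],0],
  [[0,0,0],[0.6,-0.1,0],0],
  [[0,0,-0.45],[0,0,0.5],0],
  [[0,0,-0.5],[0,0,0.8],0],
  [[0,0,0],[0,0,1],0],
  [[0,0,0],[0,0,1],0],
  [[0,0,0],[0,0,1],0],
  [[0,0,0],[0,0,0.6],0],
  [[0,0,0],[0,0,0],0],
  [[0,0,0],[0,0,0],0],
  [[0,0,0],[0,0,0],0],
])

```text
t: 9.05
tcp_pos: [0.5314, 0.163, 0.0549]
tcp_rot: [[-0.025, 1.0, 0.002], [1.0, 0.025, 0.001], [0.0, 0.002, -1.0]]
contact_force: [0.0, 0.4, -0.7]
grip_width: 0.156
finger_force: 45.0
```

```bash
python3 - <<'E'
from h import *
s=arm.read_state();R=np.array(s['tcp_rot']);p=np.array(s['tcp_pos']);print(p,R[:,0],s['contact_force'])
tip=p-.116*R[:,0]+[0,0,.0514];print('tip',tip)
print((R.T@(np.array([.5338,.048,.062])-tip)/.04).round(2))
a=cap('scene');b=cap('side')
for c,n in((a,'scene.png'),(b,'side.png')):
    u,v=np.round(proj(c,tip)).astype(int);old=cv2.imread('pics/'+n)
    d=(cv2.absdiff(np.asarray(c['pixels']),old).max(2)>30)[v-14:v+15,u-20:u+21]
    print(n,u,v);print('\n'.join(''.join('#' if x else '.' for x in r) for r in d))
E
```

```text
[0.53144257 0.16295959 0.05485847] [-2.46876544e-02  9.99695098e-01  4.79976771e-04] [ 0.03977421  0.40119108 -0.65169538]
tip [0.53430633 0.04699496 0.10620279]
[ 0.02 -0.01  1.11]
scene.png 295 139
##...########...#####.##.######.....##...
##....#######...#####.################...
##....#######...####.#..##############...
##...########...####....#############....
####################....#############....
####################...##############....
#####################################...#
#####################################...#
.####################################...#
...##################################..##
.........################################
####...........##########################
#####...........#########################
######.#####...######..#..###############
#####################.###..##############
####################.####..##############
##############.####.#####..#############.
##############..########.....###########.
##############.#########......#########..
#######################.......########..#
########################......#######..##
################..
[... 852 characters left out ...]
...##.......................
.......###.##..####......................
.......######.#####.....#................
.......######.######.....................
.......##.###..########..#...............
.......##.###...#######..#...............
........#.###....######..#...............
..........###..########..................
.........##############..................
.......################..................
........###############..................
........###############...####...#.......
.........##############..###############.
....###.##############...################
....###.##############....###############
....###.##############..#################
.....##.##############.##################
```

```bash
python3 - <<'E'
from h import *
a=cap('scene');b=cap('side');s=arm.read_state();R=np.array(s['tcp_rot']);p=np.array(s['tcp_pos'])
h=p+[0,0,.0514]
for n,c in(('scene',a),('side',b)):
    print(n,'gear',np.round(proj(c,(.5344,-.002,.055)),1))
    old=cv2.imread(f'pics/{n}.png');g=cv2.inRange(cv2.cvtColor(old,cv2.COLOR_BGR2HSV),(17,90,50),(30,255,255))
    u,v=np.round(proj(c,(.5344,-.002,.055))).astype(int);q=np.zeros_like(g);q[v-20:v+20,u-25:u+25]=g[v-20:v+20,u-25:u+25]
    y,x=np.nonzero(q);print(' seen',(x.min()+x.max())/2,(np.percentile(y,1)+np.percentile(y,99))/2,x.min(),x.max())
    im=np.asarray(c['pixels'])
    for k in(.06,.03,-.03,-.06,-.075,-.09,-.1,-.116):
        t=h+k*R[:,0];u,v=np.round(proj(c,t)).astype(int)
        print(k,u,v,[tuple(int(z) for z in im[v,x]) for x in range(u-9,u+10,2)])
E
```

```text
scene gear [300.5 146.2]
 seen 301.0 142.0 284 318
0.06 272 172 [(51, 68, 113), (48, 62, 99), (48, 62, 101), (49, 70, 115), (51, 66, 95), (54, 66, 88), (90, 99, 110), (149, 155, 160), (97, 109, 137), (54, 69, 110)]
0.03 277 166 [(47, 63, 106), (48, 64, 108), (46, 67, 105), (52, 69, 99), (50, 67, 93), (45, 60, 81), (48, 59, 83), (55, 55, 58), (65, 60, 58), (57, 56, 62)]
-0.03 285 154 [(43, 43, 45), (36, 37, 40), (32, 36, 47), (50, 49, 53), (63, 58, 53), (62, 56, 53), (54, 51, 49), (55, 86, 103), (61, 115, 142), (66, 127, 159)]
-0.06 289 149 [(33, 42, 58), (43, 60, 99), (59, 54, 57), (58, 53, 49), (52, 47, 45), (48, 63, 76), (75, 131, 162), (136, 160, 177), (157, 163, 166), (121, 146, 159)]
-0.075 291 146 [(39, 40, 45), (35, 35, 37), (36, 33, 36), (41, 53, 61), (53, 60, 66), (64, 95, 114), (66, 102, 123), (82, 89, 96), (70, 66, 69), (69, 68, 69)]
-0.09 292 144 [(35, 35, 38), (37, 38, 41), (36, 41, 46), (51, 68, 79), (55, 56, 59), (61, 58, 59), (75, 74, 74), (81, 84, 84), (76, 76, 75), (81, 79, 81)]
-0.1 294 142 [(36, 35, 38), (35, 37, 40), (42, 62, 71), (40, 48, 52), (53, 51, 50), (109
[... 860 characters left out ...]
, 58, 51), (75, 72, 69), (90, 96, 99), (91, 125, 147)]
-0.075 276 164 [(60, 54, 46), (37, 38, 36), (78, 86, 91), (56, 79, 104), (48, 60, 78), (61, 57, 51), (67, 61, 54), (82, 79, 76), (106, 109, 108), (84, 89, 95)]
-0.09 277 162 [(49, 46, 42), (56, 58, 60), (75, 87, 107), (81, 95, 111), (61, 63, 69), (67, 60, 54), (67, 63, 56), (116, 115, 113), (105, 106, 105), (58, 65, 81)]
-0.1 278 161 [(36, 36, 32), (55, 62, 78), (104, 109, 119), (97, 102, 105), (63, 60, 56), (66, 60, 52), (75, 72, 65), (100, 102, 99), (56, 55, 58), (47, 57, 86)]
-0.116 278 159 [(47, 42, 41), (42, 54, 72), (126, 132, 143), (142, 145, 150), (65, 68, 72), (68, 62, 54), (66, 60, 54), (56, 54, 50), (44, 43, 44), (40, 49, 70)]
```

The left prong shows at side column 274, where it is predicted (274.5), so the fork sits in the hand as expected. Descend to clip height.

Emit:
move_arm([
  [[0,0,0],[0,0,0.5],0],
  [[0,0,0],[0,0,0.4],0],
  [[0,0,0],[0,0,0.2],0],
  [[0,0,0],[0,0,0.05],0],
  [[0,0,0],[0,0,0],0],
  [[0,0,0],[0,0,0],0],
])

```text
t: 9.85
tcp_pos: [0.531, 0.1624, 0.0078]
tcp_rot: [[-0.024, 1.0, 0.001], [1.0, 0.024, 0.0], [0.0, 0.001, -1.0]]
contact_force: [-0.2, -0.1, -0.9]
grip_width: 0.15
finger_force: 45.0
```

```bash
cat > st.py <<'E'
from h import *
import time
s=arm.read_state();R=np.array(s['tcp_rot']);p=np.array(s['tcp_pos'])
tip=p-.116*R[:,0]+[0,0,.0514]
ux=np.array([.023,-1,0]);ux/=np.linalg.norm(ux);d=tip-[.5344,-.002,.055]
print('t',s['t'],'tip',tip.round(4),'along',round(float(d@ux)*1000,2),'lat(+x)',round(float(d@[1,.023,0])*1000,2),'F',np.round(s['contact_force'],2),'push',round(-float(np.dot(s['contact_force'],ux)),2),'rotx',R[:,0].round(3),'grip',round(s['grip_width'],3))
E
python3 st.py
```

```text
t 9.85 tip [0.5338 0.0465 0.0592] along -48.45 lat(+x) 0.47 F [-0.21 -0.13 -0.93] push -0.12 rotx [-0.024  1.     0.   ] grip 0.15
```

Emit:
move_arm([
  [[0,0,0],[-0.1,0,0],0],
  [[0,0,0],[-0.1,0,0],0],
  [[0,0,0],[-0.1,0,0],0],
  [[0,0,0],[-0.05,0,0],0],
  [[0,0,0],[-0.025,0.01,0],0],
  [[0,0,0],[-0.025,0.01,0],0],
  [[0,0,0],[-0.025,0.01,0],0],
  [[0,0,0],[0,0,0],0],
])

```text
t: 10.65
tcp_pos: [0.5322, 0.1453, 0.0073]
tcp_rot: [[-0.024, 1.0, -0.0], [1.0, 0.024, -0.0], [-0.0, -0.0, -1.0]]
contact_force: [0.6, -0.1, -1.2]
grip_width: 0.151
finger_force: 45.0
```

```bash
python3 st.py; python3 - <<'E'
from h import *
c=cap('scene');o=cv2.imread('pics/scene.png');cv2.imwrite('pics/s8.png',np.asarray(c['pixels']))
u,v=np.round(proj(c,(.5315,.02,.058))).astype(int);print(u,v)
g=lambda i:i[v-10:v+8,u-13:u+13].max(2)
for r1,r2 in zip(g(o),g(np.asarray(c['pixels']))):print(''.join('%3x'%(x) for x in r1),' | ',''.join('%3x'%(x) for x in r2))
E
```

```text
t 10.65 tip [0.535  0.0293 0.0587] along -31.32 lat(+x) 1.34 F [ 0.6  -0.12 -1.22] push -0.13 rotx [-0.024  1.    -0.   ] grip 0.151
299 149
 6b 6a 67 69 68 6d 74 83 8b 93 99 97 8a 75 6b 64 60 69 73 86 93 98 92 8f 8c 80  |   39 3c 3a 3e 3e 3d 3e 3c 39 3c 3e 3d 3b 39 35 33 32 33 2b 32 38 3f 3c 35 2b 21
 6a 66 62 61 5c 5e 63 6e 7c 81 87 8c 83 6d 66 67 67 69 6d 86 9b 9f 9f 9d 9d 95  |   3d 3c 3d 3b 3d 3b 3d 3c 3b 3c 3e 3c 3b 3a 39 38 33 2b 26 23 27 27 26 28 27 22
 5f 5d 5c 5a 59 55 5a 5f 63 65 68 6f 70 60 61 66 66 65 66 82 9c a4 a4 a1 a2 a0  |   3a 3d 3c 3f 3d 3e 3c 3e 3c 3d 3d 3f 3b 39 36 33 31 28 23 23 22 27 1f 23 25 27
 5e 5f 5b 57 57 59 58 5a 5b 5f 61 5d 5e 59 58 5e 5e 5c 60 7d 96 9e 9e a2 a4 a3  |   3d 3f 41 41 3d 3e 3c 3c 3c 3e 3d 3a 3a 38 37 2f 2c 27 25 24 25 21 23 25 24 21
 66 68 63 62 63 64 61 63 68 6b 67 63 5d 57 59 5b 5a 58 5a 6d 81 85 91 9f a4 a1  |   3e 3d 3e 3d 3b 3e 3d 40 3e 3e 3d 3d 3d 3a 36 2e 26 26 23 23 24 21 23 26 25 20
 6d 6e 6b 6c 6b 6c 6e 6c 6b 6d 6c 68 62 5d 59 59 5a 58 57 5c 62 68 78 8d 99 9e  |   3a 38 3a 3c 3b 3c 3a 3f 3d 3c 3f 41 3d 38 33 29 24 25 24 21 21 21
[... 1256 characters left out ...]
d 44 4c 6d 88 83 73 58 3d 2c 29 27 26 2a 2a 29 28 29
 4f 56 59 61 68 6c 6e 6e 6f 6e 69 66 66 64 66 65 63 65 6b 6e 70 6f 6f 70 70 70  |   26 27 28 2a 2c 33 33 2c 2d 38 54 79 8a 83 7e 73 56 3b 32 2e 28 25 28 29 27 28
 47 48 4f 57 5d 62 69 6f 70 6e 6f 6c 6a 6c 6f 70 6b 6a 6d 6f 6e 70 70 6c 6e 6f  |   28 29 28 2c 37 3e 3a 2b 2f 37 52 6d 7a 7e 8d 8d 77 62 54 3d 2f 2b 2a 28 25 26
 42 41 45 4e 58 60 61 67 67 68 69 6a 6d 6d 6d 6c 6b 6b 6c 6c 6a 6a 68 67 68 63  |   28 27 2a 2e 42 47 3f 37 34 42 50 5a 66 77 93 94 82 77 6d 51 3a 35 31 2c 2b 29
 43 3f 41 49 58 59 58 5c 5d 5e 62 65 64 66 65 66 63 64 62 64 62 5f 5f 5e 5b 58  |   2c 2a 2a 33 41 49 3f 3a 3b 43 48 50 54 64 7b 7c 73 6e 6a 55 40 3d 39 35 35 35
```

Emit:
move_arm([
  [[0,0,0],[-0.01,0.015,0],0],
  [[0,0,0],[-0.01,0.015,0],0],
  [[0,0,0],[0,0,0],0],
  [[0,0,0],[0,-0.025,0],0],
  [[0,0,0],[0,-0.02,0],0],
  [[0,0,0],[0,0,0],0],
])

```text
t: 11.3
tcp_pos: [0.5314, 0.1445, 0.0073]
tcp_rot: [[-0.024, 1.0, -0.0], [1.0, 0.024, -0.0], [-0.0, -0.0, -1.0]]
contact_force: [0.2, -0.3, -0.5]
grip_width: 0.153
finger_force: 45.0
```

```bash
python3 st.py
```

```text
t 11.3 tip [0.5342 0.0286 0.0587] along -30.56 lat(+x) 0.53 F [ 0.2  -0.32 -0.46] push -0.33 rotx [-0.024  1.    -0.   ] grip 0.153
```

Emit:
move_arm([
  [[0,0,0],[-0.02,0,0],0],
  [[0,0,0],[-0.02,0,0],0],
  [[0,0,0],[0,0,0],0],
])

```text
t: 11.6
tcp_pos: [0.5318, 0.1428, 0.0074]
tcp_rot: [[-0.024, 1.0, 0.0], [1.0, 0.024, 0.0], [0.0, 0.0, -1.0]]
contact_force: [-1.0, 0.4, 0.4]
grip_width: 0.152
finger_force: 45.0
```

```bash
python3 st.py
```

```text
t 11.6 tip [0.5345 0.0269 0.0588] along -28.84 lat(+x) 0.81 F [-1.    0.42  0.36] push 0.44 rotx [-0.024  1.     0.   ] grip 0.152
```

Emit:
move_arm([
  [[0,0,0],[-0.025,0,0],0],
  [[0,0,0],[-0.025,0,0],0],
  [[0,0,0],[0,0,0],0],
])

```text
t: 11.9
tcp_pos: [0.5317, 0.1412, 0.0074]
tcp_rot: [[-0.024, 1.0, -0.0], [1.0, 0.024, 0.001], [0.001, -0.0, -1.0]]
contact_force: [-0.8, 4.4, 0.5]
grip_width: 0.149
finger_force: 45.0
```

Emit:
move_arm([
  [[0,0,0],[-0.025,0,0],0],
  [[0,0,0],[-0.025,0,0],0],
  [[0,0,0],[0,0,0],0],
])

```text
t: 12.2
tcp_pos: [0.5317, 0.1394, 0.0074]
tcp_rot: [[-0.023, 1.0, -0.0], [1.0, 0.023, 0.001], [0.001, -0.0, -1.0]]
contact_force: [-2.5, 7.0, 1.0]
grip_width: 0.15
finger_force: 45.0
```

```bash
python3 st.py
```

```text
t 12.2 tip [0.5344 0.0234 0.0587] along -25.42 lat(+x) 0.62 F [-2.52  7.    1.  ] push 7.05 rotx [-0.023  1.     0.001] grip 0.15
```

Emit:
move_arm([
  [[0,0,0],[-0.025,0,0],0],
  [[0,0,0],[0,0,0],0],
])

```text
t: 12.4
tcp_pos: [0.5318, 0.1384, 0.0074]
tcp_rot: [[-0.024, 1.0, -0.0], [1.0, 0.024, 0.001], [0.001, 0.0, -1.0]]
contact_force: [-2.4, 5.8, 0.9]
grip_width: 0.152
finger_force: 45.0
```

Emit:
move_arm([
  [[0,0,0],[-0.025,0,0],0],
  [[0,0,0],[0,0,0],0],
])

```text
t: 12.6
tcp_pos: [0.5317, 0.1372, 0.0074]
tcp_rot: [[-0.024, 1.0, -0.0], [1.0, 0.024, 0.0], [0.0, -0.0, -1.0]]
contact_force: [-1.0, 2.9, 0.1]
grip_width: 0.153
finger_force: 45.0
```

```bash
python3 st.py
```

```text
t 12.6 tip [0.5345 0.0212 0.0588] along -23.22 lat(+x) 0.63 F [-0.97  2.88  0.06] push 2.9 rotx [-0.024  1.     0.   ] grip 0.153
```

Emit:
move_arm([
  [[0,0,0],[-0.025,0,0],0],
  [[0,0,0],[-0.025,0,0],0],
  [[0,0,0],[0,0,0],0],
])

```text
t: 12.9
tcp_pos: [0.5319, 0.1348, 0.0074]
tcp_rot: [[-0.024, 1.0, 0.0], [1.0, 0.024, -0.0], [-0.0, 0.0, -1.0]]
contact_force: [0.4, 0.9, 0.3]
grip_width: 0.148
finger_force: 45.0
```

Emit:
move_arm([
  [[0,0,0],[-0.025,0,0],0],
  [[0,0,0],[-0.025,0,0],0],
  [[0,0,0],[0,0,0],0],
])

```text
t: 13.2
tcp_pos: [0.532, 0.1327, 0.0074]
tcp_rot: [[-0.024, 1.0, 0.0], [1.0, 0.024, -0.0], [-0.0, 0.0, -1.0]]
contact_force: [0.4, 1.1, 1.5]
grip_width: 0.15
finger_force: 45.0
```

Emit:
move_arm([
  [[0,0,0],[-0.025,0,0],0],
  [[0,0,0],[0,0,0],0],
])

```text
t: 13.4
tcp_pos: [0.532, 0.1318, 0.0074]
tcp_rot: [[-0.024, 1.0, 0.0], [1.0, 0.024, -0.0], [-0.0, 0.0, -1.0]]
contact_force: [0.9, 0.1, 1.8]
grip_width: 0.151
finger_force: 45.0
```

```bash
python3 st.py
```

```text
t 13.4 tip [0.5348 0.0158 0.0588] along -17.82 lat(+x) 0.78 F [0.94 0.14 1.77] push 0.12 rotx [-0.024  1.    -0.   ] grip 0.151
```

The force rose to 7 N, then fell to about 0: the clip has snapped in. Now feel for the wall in small steps.

Emit:
move_arm([
  [[0,0,0],[-0.02,0,0],0],
  [[0,0,0],[0,0,0],0],
])

```text
t: 13.6
tcp_pos: [0.532, 0.1311, 0.0073]
tcp_rot: [[-0.024, 1.0, 0.0], [1.0, 0.024, -0.0], [-0.0, 0.0, -1.0]]
contact_force: [0.6, -0.3, 2.1]
grip_width: 0.155
finger_force: 45.0
```

Emit:
move_arm([
  [[0,0,0],[-0.02,0,0],0],
  [[0,0,0],[0,0,0],0],
])

```text
t: 13.8
tcp_pos: [0.532, 0.1303, 0.0073]
tcp_rot: [[-0.024, 1.0, -0.0], [1.0, 0.024, -0.0], [-0.0, -0.0, -1.0]]
contact_force: [-0.2, 0.6, 0.9]
grip_width: 0.153
finger_force: 45.0
```

Emit:
move_arm([
  [[0,0,0],[-0.015,0,0],0],
  [[0,0,0],[0,0,0],0],
])

```text
t: 14.0
tcp_pos: [0.532, 0.1297, 0.0074]
tcp_rot: [[-0.024, 1.0, 0.0], [1.0, 0.024, 0.0], [0.0, 0.0, -1.0]]
contact_force: [0.0, -0.4, 0.5]
grip_width: 0.153
finger_force: 45.0
```

Emit:
move_arm([
  [[0,0,0],[-0.015,0,0],0],
  [[0,0,0],[0,0,0],0],
])

```text
t: 14.2
tcp_pos: [0.532, 0.1291, 0.0073]
tcp_rot: [[-0.024, 1.0, 0.0], [1.0, 0.024, -0.0], [-0.0, 0.0, -1.0]]
contact_force: [-0.2, 0.1, 1.3]
grip_width: 0.15
finger_force: 45.0
```

Emit:
move_arm([
  [[0,0,0],[-0.015,0,0],0],
  [[0,0,0],[0,0,0],0],
])

```text
t: 14.4
tcp_pos: [0.532, 0.1285, 0.0073]
tcp_rot: [[-0.024, 1.0, 0.0], [1.0, 0.024, -0.0], [-0.0, 0.0, -1.0]]
contact_force: [0.2, 0.6, 1.6]
grip_width: 0.151
finger_force: 45.0
```

Emit:
move_arm([
  [[0,0,0],[-0.01,0,0],0],
  [[0,0,0],[0,0,0],0],
])

```text
t: 14.6
tcp_pos: [0.5321, 0.1281, 0.0073]
tcp_rot: [[-0.024, 1.0, 0.0], [1.0, 0.024, 0.0], [0.0, 0.0, -1.0]]
contact_force: [0.7, 1.4, 1.0]
grip_width: 0.153
finger_force: 45.0
```

Emit:
move_arm([
  [[0,0,0],[-0.01,0,0],0],
  [[0,0,0],[0,0,0],0],
])

```text
t: 14.8
tcp_pos: [0.532, 0.1278, 0.0073]
tcp_rot: [[-0.024, 1.0, 0.0], [1.0, 0.024, 0.0], [0.0, 0.0, -1.0]]
contact_force: [0.3, 1.1, 2.4]
grip_width: 0.148
finger_force: 45.0
```

Emit:
move_arm([
  [[0,0,0],[-0.01,0,0],0],
  [[0,0,0],[0,0,0],0],
])

```text
t: 15.0
tcp_pos: [0.5321, 0.1275, 0.0074]
tcp_rot: [[-0.024, 1.0, 0.0], [1.0, 0.024, 0.0], [0.0, 0.0, -1.0]]
contact_force: [-1.0, 4.8, 1.3]
grip_width: 0.148
finger_force: 45.0
```

Wall met: 4.8 N. One more 0.4 mm step.

Emit:
move_arm([
  [[0,0,0],[-0.01,0,0],0],
  [[0,0,0],[0,0,0],0],
  [[0,0,0],[0,0,0],0],
])

```text
t: 15.3
tcp_pos: [0.5322, 0.1273, 0.0074]
tcp_rot: [[-0.024, 1.0, 0.0], [1.0, 0.024, 0.001], [0.001, 0.0, -1.0]]
contact_force: [-0.6, 8.3, 2.2]
grip_width: 0.154
finger_force: 45.0
```

Emit:
move_arm([
  [[0,0,0],[-0.003,0,0],0],
  [[0,0,0],[0,0,0],0],
  [[0,0,0],[0,0,0],0],
  [[0,0,0],[0,0,0],0],
  [[0,0,0],[0,0,0],0],
  [[0,0,0],[0,0,0],0],
  [[0,0,0],[0,0,0],0],
])

```text
t: 16.0
tcp_pos: [0.5322, 0.1273, 0.0074]
tcp_rot: [[-0.024, 1.0, 0.0], [1.0, 0.024, 0.001], [0.001, 0.0, -1.0]]
contact_force: [-0.7, 7.7, 2.2]
grip_width: 0.149
finger_force: 45.0
```

Emit:
move_arm([
  [[0,0,0],[0,0,0],0],
  [[0,0,0],[0,0,0],0],
  [[0,0,0],[0,0,0],0],
  [[0,0,0],[0,0,0],0],
  [[0,0,0],[0,0,0],0],
  [[0,0,0],[0,0,0],0],
  [[0,0,0],[0,0,0],0],
])

```text
t: 16.7
tcp_pos: [0.5322, 0.1273, 0.0074]
tcp_rot: [[-0.024, 1.0, 0.0], [1.0, 0.024, 0.001], [0.001, 0.0, -1.0]]
contact_force: [-0.1, 8.2, 2.4]
grip_width: 0.148
finger_force: 45.0
```

```bash
python3 st.py
```

```text
t 16.7 tip [0.535  0.0113 0.0587] along -13.31 lat(+x) 0.86 F [-0.06  8.2   2.45] push 8.2 rotx [-0.024  1.     0.001] grip 0.148
```

Held at about 8 N for 1.7 s. Back off straight, lift, and carry the tool back above the rest.

Emit:
move_arm([
  [[0,0,0],[0.1,0,0],0],
  [[0,0,0],[0.3,0,0],0],
  [[0,0,0],[0.6,0,0],0],
  [[0,0,0],[0,0,-0.8],0],
  [[0,0,0],[0,0,-1],0],
  [[0,0,0],[0,0,-1],0],
  [[0,0,0],[0,0,-1],0],
  [[0,0,0.3],[0.6,-0.2,0],0],
  [[0,0,0.3],[0.9,-0.3,0],0],
  [[0,0,0.35],[0.9,-0.3,0],0],
  [[0,0,0],[0.9,-0.3,0],0],
  [[0,0,0],[0.9,-0.3,0],0],
  [[0,0,0],[0.9,-0.3,0],0],
  [[0,0,0],[0.6,-0.2,0],0],
  [[0,0,0],[0,0,0],0],
  [[0,0,0],[0,0,0],0],
])

```text
t: 18.3
tcp_pos: [0.4655, 0.3985, 0.1589]
tcp_rot: [[0.074, 0.997, -0.001], [0.997, -0.074, -0.001], [-0.001, -0.001, -1.0]]
contact_force: [0.3, -0.3, -1.0]
grip_width: 0.148
finger_force: 45.0
```

```bash
python3 - <<'E'
from h import *
s=arm.read_state();R=np.array(s['tcp_rot']);p=np.array(s['tcp_pos']);print(p,R[:,0],s['grip_width'])
print('shift',(R.T@(np.array([.4642,.3961,-.0055])-p)/.04).round(3),'turn',np.degrees(np.arctan2(.075,.997)-np.arctan2(R[0,0],R[1,0]))/6)
# how far the handle end stands from the TCP in the hand: seen at its top, before (w7) and now
for n,c,q,Rq in(('w7',dict(np.load('w7.npz')),np.array([.5568,.0408,.2491]),np.array([[.075,.997,0],[.997,-.075,0],[0,0,-1]])),('now',cap('wrist'),p,R)):
    hsv=cv2.cvtColor(np.asarray(c['pixels']),cv2.COLOR_BGR2HSV)
    m=cv2.inRange(hsv,(2,90,40),(16,255,255))
    z=q[2]+.0604;e=q+.06*Rq[:,0];e[2]=z;u,v=proj(c,e);print(n,'expected end',round(u),round(v,1),'mask col',np.nonzero(m[:int(v)+25,int(u)])[0][:1],[int(x) for x in hsv[int(v)-8:int(v)+8,int(u),1]])
# gear check: clip tail/back seen?
a=cap('scene');cv2.imwrite('pics/s9.png',np.asarray(a['pixels']))
E
```

```text
[0.46549488 0.39852993 0.15889383] [ 7.40361563e-02  9.97255325e-01 -6.81486672e-04] 0.14829533575770443
shift [-0.06  -0.026  4.11 ] turn 0.009360997405908974
w7 expected end 259 143.3 mask col [129] [189, 175, 186, 213, 229, 205, 189, 190, 172, 176, 194, 177, 181, 180, 183, 169]
now expected end 259 143.9 mask col [141] [57, 128, 11, 64, 81, 161, 184, 168, 185, 178, 184, 185, 178, 186, 177, 185]
```

Emit:
move_arm([
  [[0,0,0],[-0.06,-0.026,0.8],0],
  [[0,0,0],[0,0,1],0],
  [[0,0,0],[0,0,1],0],
  [[0,0,0],[0,0,0.5],0],
  [[0,0,0],[0,0,0.3],0],
  [[0,0,0],[0,0,0.2],0],
  [[0,0,0],[0,0,0.15],0],
  [[0,0,0],[0,0,0.1],0],
  [[0,0,0],[0,0,0],0],
  [[0,0,0],[0,0,0],0],
])

```text
t: 19.4
tcp_pos: [0.4654, 0.396, -0.0021]
tcp_rot: [[0.075, 0.997, 0.001], [0.997, -0.075, 0.001], [0.001, 0.001, -1.0]]
contact_force: [0.2, -0.9, -0.8]
grip_width: 0.15
finger_force: 45.0
```

Emit:
move_arm([
  [[0,0,0],[0,-0.03,0.05],0],
  [[0,0,0],[0,0,0.05],0],
  [[0,0,0],[0,0,0],0],
  [[0,0,0],[0,0,0],0],
])

```text
t: 19.8
tcp_pos: [0.4639, 0.396, -0.0064]
tcp_rot: [[0.075, 0.997, 0.0], [0.997, -0.075, 0.0], [0.0, 0.0, -1.0]]
contact_force: [-1.6, 0.1, 5.0]
grip_width: 0.148
finger_force: 45.0
```

On the cradle floor (5 N up, same height as at the grasp). Release, lift, and go to a spot where the wrist camera sees the gear.

Emit:
move_arm([
  [[0,0,0],[0,0,0],0.5],
  [[0,0,0],[0,0,0],0.5],
  [[0,0,0],[0,0,0],0.5],
  [[0,0,0],[0,0,0],0.5],
  [[0,0,0],[0,0,0],0.5],
  [[0,0,0],[0,0,0],0.5],
  [[0,0,0],[0,0,-0.5],0.5],
  [[0,0,0],[0,0,-1],0.5],
  [[0,0,0],[0,0,-1],0.5],
  [[0,0,0],[0,0,-1],0.5],
  [[0,0,0],[0,0,-1],0.5],
  [[0,0,0],[0,0,-1],0.5],
  [[0,0,0],[0,0,0],0.5],
  [[0,0,0],[0,0,0],0.5],
])

```text
t: 21.2
tcp_pos: [0.4641, 0.396, 0.2141]
tcp_rot: [[0.075, 0.997, 0.001], [0.997, -0.075, 0.001], [0.001, 0.001, -1.0]]
contact_force: [-0.7, 0.1, -1.1]
grip_width: 0.5
finger_force: 0.0
```

```bash
python3 - <<'E'
from m import *
print(arm.read_state()['tcp_pos'],arm.read_state()['grip_width'])
w=cap('wrist');im=np.asarray(w['pixels']);hsv=cv2.cvtColor(im,cv2.COLOR_BGR2HSV)
m=cv2.inRange(hsv,(2,90,50),(16,255,220));k=np.zeros_like(m)
u0,v0=np.round(proj(w,(.4685,.457,.054))).astype(int);u1,v1=np.round(proj(w,(.4625,.375,.054))).astype(int)
k[v0-6:v1,min(u0,u1)-14:max(u0,u1)+15]=255
P,r=pca(w,cv2.morphologyEx(m&k,cv2.MORPH_OPEN,np.ones((3,3))),.054);print('handle far part',r,'far end y',P[:,1].max(),(v0,v1))
a=cap('scene')
for n,P in(('h+y',(.4685,.455,.054)),):print(n,proj(a,P))
o=cv2.imread('pics/scene.png');h=lambda i:cv2.inRange(cv2.cvtColor(i,cv2.COLOR_BGR2HSV),(4,70,50),(16,200,230))[225:262,248:275]
for n,i in(('old',o),('now',np.asarray(a['pixels']))):
    y,x=np.nonzero(h(i));print(n,len(x),(x.mean()+248).round(1),(y.mean()+225).round(1))
E
```

```text
[0.46410063 0.39603636 0.21406469] 0.5003685152237962
handle far part ((465.83709716796875, 416.14105224609375), (80.0567626953125, 13.428668975830078), 85.93567657470703) far end y 0.45625774036023903 (np.int64(121), np.int64(189))
h+y (np.float64(255.1762413186985), np.float64(252.5413905978481))
old 150 265.3 241.7
now 78 263.6 243.1
```

Emit:
move_arm([
  [[0,0,0],[-0.9,0.4,-0.1],0.5],
  [[0,0,0],[-0.9,0.4,-0.1],0.5],
  [[0,0,0],[-0.9,0.4,-0.1],0.5],
  [[0,0,0],[-0.9,0.4,-0.1],0.5],
  [[0,0,0],[-0.9,0.4,0],0.5],
  [[0,0,0],[-0.9,0.4,0],0.5],
  [[0,0,0],[-0.9,0.4,0],0.5],
  [[0,0,0],[-0.9,0.4,0],0.5],
  [[0,0,0],[-0.9,0.4,0],0.5],
  [[0,0,0],[-0.9,0.4,0],0.5],
  [[0,0,0],[0,0,0],0.5],
  [[0,0,0],[0,0,0],0.5],
])

```text
t: 22.5
tcp_pos: [0.5956, 0.0243, 0.2278]
tcp_rot: [[0.077, 0.997, -0.002], [0.997, -0.077, 0.0], [-0.0, -0.002, -1.0]]
contact_force: [-0.4, 1.0, 0.7]
grip_width: 0.499
finger_force: 0.0
```

```bash
python3 - <<'E'
from h import *
print(arm.read_state()['tcp_pos'])
w=cap('wrist');im=np.asarray(w['pixels']);hsv=cv2.cvtColor(im,cv2.COLOR_BGR2HSV)
u,v=np.round(proj(w,(.5344,.01,.058))).astype(int);print(u,v,'gear far edge',np.round(proj(w,(.5344,.05,.055))))
m=cv2.inRange(hsv,(0,0,70),(179,65,255));m=m[v-30:v+25,u-26:u+27]
print('\n'.join(''.join('#' if x else '.' for x in r) for r in m))
for n,P in(('tail seated',(.5339,.0195,.058)),('backL',(.521,.0135,.061)),('backR',(.547,.0135,.061)),('head',(.5344,-.002,.082))):print(n,np.round(proj(w,P))-[u-26,v-30])
E
```

```text
[0.59562913 0.02429668 0.22777382]
213 185 gear far edge [209. 154.]
................................................#####
...............................................######
...............................................######
...............................................######
...................................................##
.##..................................................
.##..................................................
.....................................................
.....................................................
.....................................................
.....................................................
.....................................................
.....................................................
.....................................................
.....................................................
.....................................................
.....................................................
.....................................................
.....................................................
.....
[... 1307 characters left out ...]
######...######...###................
................######..#######...###................
...............#######..#######..####................
................######...######..#.#.................
................#######..#####..####.................
.................#####...######......................
.................######..#####.......................
..................#####..####........................
....................#########........................
......................####...........................
.....................................................
.....................................................
tail seated [24. 23.]
backL [15. 29.]
backR [35. 27.]
head [24. 45.]
```

The clip now straddles the spindle under its head, its tail close to where the seat predicts. The handle lies where it was picked up (far end y = 0.456, same axis). Hand in.

```bash
python3 -c "
from workcell import arm
print(arm.finish_job())"
```

```text
the job is handed in; nothing more can be done
None
```

The clip snapped into the groove (the push rose to about 7 N, fell to zero, then met the wall), I held it at about 8 N for 1.7 s, laid the fork back in its rest and handed the job in at about 22.5 s; no verdict came back.

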